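Hook out the triangle tray

TASK

Take the pull hook from its cork mat, put its tip down into the finger hole of the middle tray of the sage tiers and draw the tray out with it until you feel it press firmly on its soft stop: hold a steady pull of about one kilo (10 N) there for a second, never near two (20 N). Leave the tray resting out against the stop, lift the hook free, and set it down upright on the middle of its mat before letting go. Do not touch the trays with the gripper, keep the top tray shut and leave everything else where it is.

Things in the scene. Friction and masses are not known exactly. Their poses are not given: they have to be found in the camera images.
- tiers: three sage plastic storage tiers in a stack, 190 mm deep (x), 200 wide (y), 169 high, fixed; origin at the centre of the underside, z up; the open front looks along its own -x. Each 55 mm bay holds a tray. The middle tray drags with a steady 3 N, stays where it is left, and meets a soft stop 55 to 105 mm out from shut, at a place that cannot be seen.
- tray: middle tray, sage, yellow triangle on its front, 180 x 186 x 36 mm, 0.3-0.5 kg. Origin 55 mm above the tiers' underside (on their centre when shut), axes as the tiers'. Slides only, out along its own -x; starts 0-15 mm out. Front face 90 mm from the origin; a darker tongue, 44 mm wide, 5 thick, juts 36 mm further near the +y side. It breaks if hooked with over 20 N.
- hole (a point): centre of the finger hole at the level of the tongue's upper face (95 mm above the shelf top); axes as the tray's. The hole goes right through and is 16 mm long (x) by 18 mm wide (y); nothing lies under it for 35 mm. Clear space above it, and in front of it.
- guide: strip hidden under the middle tray, origin fixed to the tiers. Somewhere along it (this pose does not tell where) is clipped the stop, a rubber bumper giving 1 mm per 1.5 N up to 10 mm: the pull, 3 N while sliding, grows 1.5 N per mm once it touches. Firmly on the stop is 8 N of pull or more; 9.5 to 14 is good. Let go, the tray rests on it, pressed in 2 mm; pushed back in by 2 mm it is off the stop.
- hook: pull hook, 0.1 kg: beech handle block 100 mm long (x), 26 wide (y), 40 high, standing on its underside on the mat; origin at the underside's centre, z up. A steel rod 6 mm thick leaves its +x end 34 mm up, runs level to x = 115 mm, then straight down to a round tip. Grip it across its width, 26 mm above the underside. In use its x axis points as the tray's x.
- hook_tip (a point): lowest point of the hook's tip: at x = 115 mm, y = 0, 3 mm above the handle's underside, in the hook's frame; the level part of the rod has its underside 28 mm above this point.
- mat: cork mat, 240 (x) by 120 (y) by 4 mm, fixed on the shelf; origin at the centre of its underside.
- top_tray: the top tray, sage, same shape as the middle one but with its tongue near the -y side, 55 mm higher; it too slides out along -x and is to stay shut.
- board: round beech peg solitaire board, 200 mm across, 30 mm high over its pegs; loose, a bystander; origin at the centre of its underside.
- canister: stainless steel canister with a black twist cap, 80 mm across, 119 mm high; loose, a bystander; origin at the centre of its underside.
- octopus: coral silicone octopus, about 125 mm across its arms, 80 mm high; loose, a bystander; origin at the centre of its underside.
- dish: hexagonal glass dish of coloured wooden triangles, 110 mm across, 36 mm high; loose, a bystander; origin at the centre of its underside.
- stacker: coloured wooden ring tower, 90 mm across, 106 mm high; loose, a bystander; origin at the centre of its underside.
Things that resemble listed ones, but are neither listed nor needed, are in the scene too. Several things have the shape of the hook; the one meant has the colours described above.

How it is judged (in metres and radians):
On the way, in this order (a step that is already met when the one before it is completed fails the run):
1. the hook's tip is down in the finger hole of the middle tray (horizontal distance between hook_tip and hole below 0.01 m and z of hook_tip in the frame of hole below -0.003 m), for 0.1 s.
2. the tray, with the hook in its hole, presses its stop with at least 5 N for 0.4 s (all of step 1 and contact force between tray and guide above 5 N), for 0.4 s.
3. the hook, still held, is upright and down on its mat (within 8 mm of it), with the tray still against its stop (horizontal distance between hook and mat below 0.05 m and z of hook in the frame of mat below 0.012 m and angle between hook's own z axis and vertical below 0.12 rad and contact force between the fingers and hook above 0.5 N and contact force between tray and guide above 0.2 N), for 0.05 s.
At the end, for the whole second after the job is handed in: The middle tray is out and at rest against its stop (pressing it with more than 0.2 N); the hook stands on its mat, let go and at rest, upright within 0.12 rad, the middle of its handle within 50 mm of the middle of the mat (horizontal distance between hook and mat below 0.05 m and angle between hook's own z axis and vertical below 0.12 rad and z of hook in the frame of mat below 0.008 m and linear speed of hook below 0.02 m/s and contact force between tray and guide above 0.2 N and linear speed of tray below 0.005 m/s); the robot touches nothing.
It fails at once if the hook bears on the middle tray with more than 20 N (contact force between hook and tray above 20 N).
It fails at once if the gripper touches a tray (contact force between any of the fingers, the arm and tray above 1 N or contact force between any of the fingers, the arm and top_tray above 1 N).
It fails at once if the top tray is drawn out by more than 10 mm (distance of top_tray from where it was at the start of the episode above 0.01 m).
It fails at once if a bystander is shifted by more than 30 mm or tipped over (distance of any of board, canister, octopus, dish, stacker from where it was at the start of the episode above 0.03 m or angle between any of board, canister, octopus, dish, stacker's own z axis and vertical above 0.4 rad).
It also fails if it takes over 70 s, if anything falls off the work surface, if the arm or the gripper's body presses on something with over 40 N, if the wrist force passes 120 N, or if a joint passes its speed limit or range.

ROBOT

A 6-joint arm with a two-finger parallel gripper is mounted at the origin on the work surface. World frame = base frame: x ahead of the robot, y to its left, z up, the work surface at z = 0. Lengths are in m, angles in degrees, forces in N, time in s.
With the tool pointing down it reaches from about 0.3 to 0.75 m from the base axis. Payload 8.5 kg.
Tool frame: the origin (TCP) lies at the centre of the arm's flange, where the gripper is bolted on; the fingertips stand 173 mm ahead of it and the grasp point (between the pads) lies 155 mm ahead of it (env.grip_point_offset is the z of the grasp point in the tool frame, in m); z points along the fingers, y is the direction in which the jaws open and shut (so a half turn about z gives the same grasp; the last joint's range is limited). The gripper opens to 85 mm and grips with 20 to 120 N. Pads are 22 mm wide; open, the fingers measure 114 mm over their backs; the gripper's body (76 mm by 85 mm) begins 54 mm behind the grasp point. The pads swing forward as they close: fully open they stand 13 mm farther back than shut.
Start: joints at [-76.049, 21.807, 74.336, -0, 83.858, -12.336], TCP at [0.244, -0.493, 0.405] pointing down, gripper open.
Joint ranges: [-178.18, 178.18], [-50.72, 133.34], [12.68, 142.11], [-81.47, 261.47], [9.98, 163.14], [-165.26, 165.26]. Speed limits (degrees/s): [136.94, 136.94, 180, 180, 180, 180].

INTERFACE

Orientations are given as a 3x3 rotation matrix whose columns are the frame's x, y, z axes.
In Python, from rig import env, get_image, nets gives the robot as it stands.
- The arm moves only by the tool send_rows, never from a script. Its arguments are lists of equal length, an entry for each row: "xyz": the shift along the tool's x, y, z in mm, a list of three; "spin": the turn about the tool's z in degrees. A call has 1 to 20 rows; each row is the pose to reach, as a shift and turn from the pose measured when the call began, along the tool's axes at that moment; what a row does not reach only later rows make up. A row lasts 1/8 s, in which the tool goes at most 62.5 mm and 10.7 degrees, less where a joint would pass 70% of its speed; a pose out of reach is approached as far as the arm can. A call with a gripper value outside its range is refused whole. "hand" is the opening, from 0 (shut) to 1 (fully open), set as the call begins (left out, the last holds). The fingers move at their own pace and stop on an object; "force" is the grip in N (left out, the last holds). Time passes only in rows, so rows that repeat a pose let the fingers close. It gives the time, the measured TCP pose, the force and the opening at its end, in the units of the state.
- env.observe(): the state, without advancing time (a new reading comes with each control period).
- get_image(name): name is "side" or "top"; returns a dict with "pixels" (480x640x3 uint8, red, green, blue), "range_z" (480x640 float32, m along the optical axis (not along the pixel's ray), 0 where there is no reading), "fov_y" (degrees; the focal length in pixels is half the picture's height over the tangent of half this angle, whatever the lens; pixels are square), "cx", "cy" (the principal point, pixels), "cam_to_world" (4x4, takes a point from camera to world coordinates). Camera axes: x right, y down, z forward; pixel columns grow to the right and rows downward; lengths in m; the calibration is good to about 2 mm. A picture is of the moment at which its call begins.
- env.close_job(): hands the job in, once; it reports no verdict.
Trained networks look in a picture, given as the dict that the camera call returned (one of the last four; its "shot" number tells which), for a name from the list of things; names that differ only in an ending like _2 or _b are one class to them, and where a whole thing is asked for, a point or a joint stands for the part that bears it (a point fixed in the world has none). Each returns a list of dicts, best first, with "confidence" (0 to 1); they miss things now and then, are a little off and sometimes report something else, mostly with a low value. They report only what shows in the picture. A call takes as long as a camera call. They do not tell look-alikes from the thing itself.
- nets.silhouettes(picture, name): "pixels" (480x640 bool, what is visible of it) and "box" ([centre column, centre row, width, height] in pixels, round what is visible of it).
The state is a dict: "time_s": time; "q": joint angles; "qvel": joint speeds; "joint_efforts": joint torques, N m; "position": TCP position; "tool_rot": TCP orientation; "ft_force": force on the tool from outside, world axes, zero at the start; "wrist_torque": the same for the moment, N m; "grip_width": finger opening in m.
Only numpy, scipy, OpenCV 4.12 (cv2) and the standard library are available. Lean on these libraries where they do the work, as an engineer would, in place of code of your own. Each camera call takes 0.05 s, during which the arm holds its last target. There are 200 camera calls.

## Working session

There is one attempt and no reset: what is moved stays moved. The work goes in short steps, Python scripts to look and compute and a tool call to move; the robot and the scene stay as the last step left them, time stands still between calls to the robot, and variables do not carry over. Pictures are saved under pics/ and viewed, on a budget of 10 in all, crops included, one or two more only if the job needs it, and the job is handed in when it is done.

Besides the shell and the picture viewer there is one more tool, called as name([rows], argument=value, ...), one row to a line, values as JSON. send_rows: Moves the arm, as the interface text tells. Its arguments: {"type":"object","properties":{"xyz":{"type":"array"},"spin":{"type":"array"},"hand":{"type":"number"},"force":{"type":"number"}},"required":["xyz","spin"]}

```bash
mkdir -p pics; ls
cat > h.py <<'E'
import numpy as np, cv2
from rig import env, get_image, nets
def K(p):
    return 240/np.tan(np.radians(p["fov_y"])/2)
def cloud(p):
    f=K(p); z=p["range_z"]; v,u=np.mgrid[:480,:640]
    c=np.stack([(u-p["cx"])/f*z,(v-p["cy"])/f*z,z],-1)
    M=np.array(p["cam_to_world"]); w=c@M[:3,:3].T+M[:3,3]
    w[z==0]=np.nan; return w
def save(p,n): cv2.imwrite(n,p["pixels"][:,:,::-1])
E
python3 - <<'E'
from h import *
for n in ("side","top"):
    p=get_image(n); save(p,f"pics/{n}0.png"); w=cloud(p)
    print(n,np.round(p["cam_to_world"],3).tolist(),K(p))
    for t in ("hook","tray","mat","tiers"):
        for d in nets.silhouettes(p,t)[:5]:
            m=d["pixels"]; print(t,round(d["confidence"],2),np.round(d["box"]),np.round(np.nanmedian(w[m],0),3),p["pixels"][m].mean(0).astype(int))
E
```

```text
pics
side [[-0.773, -0.392, 0.498, 0.017], [-0.634, 0.48, -0.606, 0.527], [-0.001, -0.785, -0.62, 0.731], [0.0, 0.0, 0.0, 1.0]] 449.04393758213644
hook 0.74 [362. 250.  25.  44.] [ 0.508 -0.226  0.04 ] [131 104  64]
hook 0.64 [324. 424.  43.  92.] [0.295 0.199 0.036] [ 36  68 121]
tray 0.57 [225. 350.  24.  22.] [0.479 0.237 0.093] [42 54 35]
tray 0.29 [392. 196.  40.  40.] [ 0.6   -0.511  0.014] [148 110  67]
mat 0.93 [361. 250.  72.  63.] [ 0.503 -0.227  0.002] [124  91  50]
tiers 0.79 [148. 371. 166. 184.] [0.499 0.359 0.166] [ 91 108  81]
top [[0.02, -0.996, 0.088, 0.393], [-1.0, -0.019, 0.003, -0.101], [-0.001, -0.088, -0.996, 1.491], [0.0, 0.0, 0.0, 1.0]] 598.148334988514
hook 0.97 [197. 354.  45.  62.] [0.304 0.186 0.039] [21 39 89]
hook 0.64 [374. 262.  63.  23.] [ 0.512 -0.24   0.042] [111  87  61]
tray 0.74 [176. 244.  28.  72.] [0.495 0.249 0.095] [39 45 35]
tray 0.47 [133. 232. 127. 118.] [0.559 0.319 0.168] [85 97 76]
mat 0.77 [383. 262. 106.  63.] [ 0.514 -0.256  0.004] [88 63 40]
tiers 0.94 [133. 229. 128. 115.] [0.559 0.319 0.168] [85 96 76]
```

View pics/side0.png

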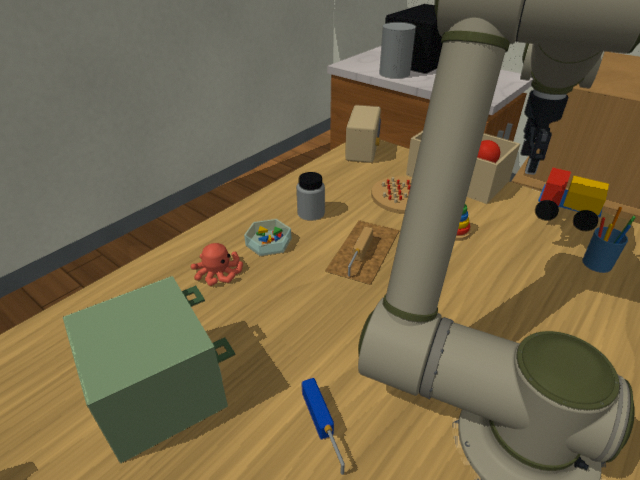

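View pics/top0.png

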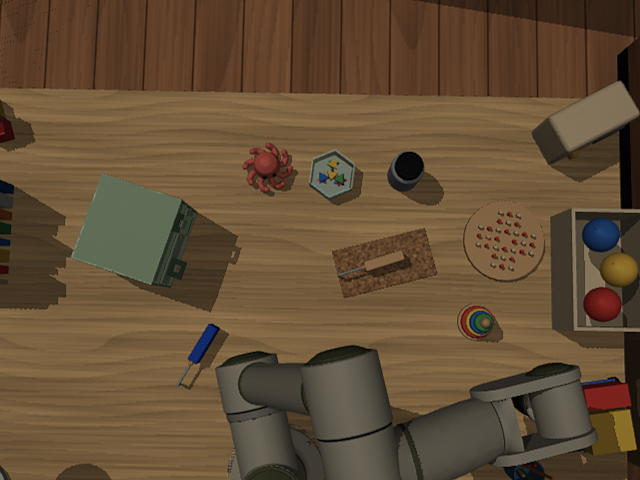

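Side picture: the beech hook lies on the cork mat at (362,250), and the blue look-alike is at (324,424). In the top picture they are at (385,262) and (200,345), and the bare cork mat is at (383,262). The task's hook is the beech one. The middle tongue (lower, on the tiers' +y side) is at side (225,350) and top (178,268). The top tray's tongue is at side (193,297).

Run:
```python
from h import *
out=[]
for n in ("side","top"):
    p=get_image(n); w=cloud(p); z=w[...,2]; rgb=p["pixels"].astype(int)
    def rect(m,t):
        q=w[m][:,:2].astype(np.float32)
        r=cv2.minAreaRect(q*1000); b=cv2.boxPoints(r)
        print(n,t,m.sum(),"c",np.round(r[0],1),"size",np.round(r[1],1),round(r[2],2),"z",np.round(np.median(w[m][:,2]),4), "mean",np.round(q.mean(0)*1000,1))
    reg=(w[...,1]>.15)&(w[...,0]>.35)&(w[...,0]<.75)
    rect(reg&(z>.160)&(z<.176),"tierstop")
    rect(reg&(z>.087)&(z<.101)&(w[...,1]<.30)&(w[...,0]<.56),"tongue")
    rect(reg&(z>.14)&(z<.157)&(w[...,1]<.32),"toptongue")
    hk=(abs(w[...,0]-.51)<.12)&(abs(w[...,1]+.24)<.15)
    h=hk&(z>.039)&(z<.05); rect(h,"handletop")
    r=hk&(z>.012)&(z<.0405)&(w[...,1]>-.215); rect(r,"rod")
    d=nets.silhouettes(p,"mat"); 
    if d: rect(d[0]["pixels"]&(abs(z-.004)<.006),"mat")
    for (c,b) in ([((225,350),30),((365,250),50)] if n=="side" else [((178,262),30),((383,262),55)]):
        im=p["pixels"][max(0,c[1]-b):c[1]+b,c[0]-b:c[0]+b,::-1]; out.append(cv2.resize(np.clip(im*1.6,0,255).astype(np.uint8),(300,300),interpolation=cv2.INTER_CUBIC))
cv2.imwrite("pics/crops.png",np.vstack([np.hstack(out[:2]),np.hstack(out[2:])]))
```

```text
side tierstop 11519 c [569.  339.6] size [191.4 206.9] 72.64 z 0.1671 mean [558.3 348.6]
side tongue 361 c [469.3 253.1] size [40.5 94.2] 44.78 z 0.0927 mean [474.7 250. ]
side toptongue 439 c [523.6 251.8] size [ 41.8 187.8] 56.72 z 0.148 mean [521.7 254.1]
side handletop 250 c [ 507.7 -217.5] size [ 25.8 162.3] 18.07 z 0.0418 mean [ 514.2 -237.9]
side rod 133 c [ 497.8 -172.6] size [25.3 81.8] 9.35 z 0.0325 mean [ 494.7 -183.4]
side mat 2141 c [ 516.3 -253.5] size [122.3 245.4] 16.22 z 0.002 mean [ 508.9 -238.6]
top tierstop 7655 c [566.1 340.3] size [194.8 202. ] 72.54 z 0.1691 mean [565.2 339.6]
top tongue 320 c [494.9 241.5] size [ 41.  123.7] 71.52 z 0.0946 mean [488.3 246.3]
top toptongue 335 c [534.  235.9] size [ 39.6 200.8] 72.89 z 0.1491 mean [569.8 227.9]
top handletop 437 c [ 505.6 -216.5] size [ 26.  165.6] 18.67 z 0.0437 mean [ 512.8 -238.8]
top rod 67 c [ 477.9 -183. ] size [57.1 82.5] 23.91 z 0.0377 mean [ 490.6 -180.7]
top mat 3767 c [ 513.9 -252.6] size [122.4 240.8] 15.8 z 0.0039 mean [ 513.8 -254.2]
```

View pics/crops.png

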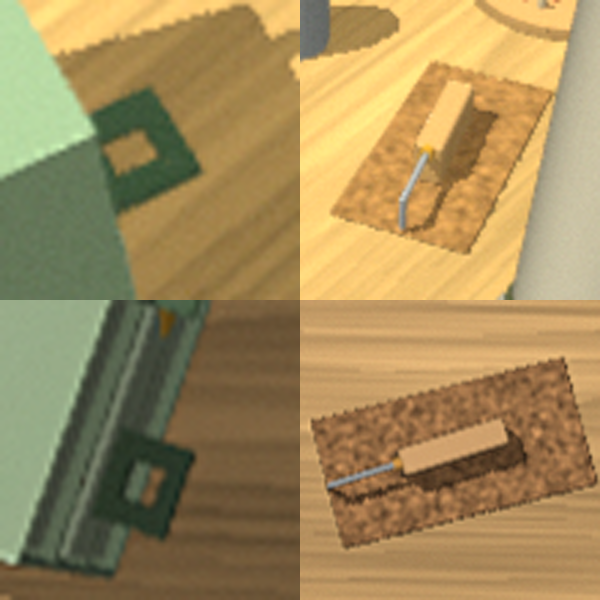

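The crop confirms it: beech handle with a steel rod on the cork mat. The tongue hole shows in both views, at side (221,350) and top (178,269).

Run:
```python
from h import *
def uv2plane(p,u,v,z0):
    f=K(p);M=np.array(p["cam_to_world"]);d=M[:3,:3]@np.array([(u-p["cx"])/f,(v-p["cy"])/f,1]);o=M[:3,3]
    return o+d*(z0-o[2])/d[2]
a=np.radians(72.6);T=np.array([[np.cos(a),np.sin(a)],[-np.sin(a),np.cos(a)]])
c0=np.array([.567,.340])
for n,(u0,v0) in (("side",(221.4,350.4)),("top",(178.4,269))):
    p=get_image(n); w=cloud(p); z=w[...,2]
    L=(w[...,:2]-c0)@T.T*1000
    m=(abs(z-.0945)<.006)&(L[...,0]<-100)&(L[...,0]>-170)&(abs(L[...,1])<110)
    q=L[m]; print(n,"tongue local x",np.percentile(q[:,0],[0,2,50,98,100]).round(1),"y",np.percentile(q[:,1],[0,2,98,100]).round(1))
    # hole: pixels below tongue, surrounded
    blob=np.zeros((480,640),np.uint8); blob[v0.__int__()-7:int(v0)+8,int(u0)-7:int(u0)+8]=1
    hm=(blob>0)&(z<.07); 
    nlab,lab,st,cen=cv2.connectedComponentsWithStats(hm.astype(np.uint8),connectivity=4)
    for i in range(1,nlab):
        print(" comp",st[i],cen[i].round(1),"world",uv2plane(p,*cen[i],.095)[:2].round(4),"local",(T@(uv2plane(p,*cen[i],.095)[:2]-c0)*1000).round(1))
    hk=(abs(w[...,0]-.51)<.12)&(abs(w[...,1]+.24)<.15)&(z>.012)
    nl,lab,st,cen=cv2.connectedComponentsWithStats(hk.astype(np.uint8))
    i=1+np.argmax(st[1:,4]); hm=lab==i
    q=w[hm]; hn=q[(q[:,2]>.041)&(q[:,1]<-.215)][:,:2]
    rod=q[(q[:,1]>-.20)&(q[:,2]>.03)]
    r=cv2.minAreaRect((q[(q[:,2]>.0395)][:,:2]*1000).astype(np.float32)); print(" all top",r)
    b=np.radians(108.3); ax=np.array([np.cos(b),np.sin(b)]); s=q[:,:2]@ax*1000; lat=q[:,:2]@np.array([-ax[1],ax[0]])*1000
    # width profile
    for k in np.arange(np.floor(s.min()/10)*10,s.max(),10):
        g=(s>=k)&(s<k+10); print("  s",k,g.sum(),"lat",lat[g].min().round(1),lat[g].max().round(1),"z",np.median(q[g,2]).round(4))
    print(" s ext",s.min(),s.max())
```

```text
side tongue local x [-134.7 -134.5 -122.1 -104.5 -102.4] y [25.2 27.1 70.8 71.4]
 comp [216 346  10   9  54] [220.4 350.1] world [0.4827 0.245 ] local [-115.8   52.1]
 all top ((506.7332458496094, -214.980712890625), (26.08220863342285, 166.40594482421875), 17.69257926940918)
  s -460.0 1 lat -415.9 -415.9 z 0.039
  s -450.0 15 lat -424.8 -401.6 z 0.0409
  s -440.0 33 lat -425.0 -400.7 z 0.0406
  s -430.0 29 lat -426.0 -401.2 z 0.0414
  s -420.0 29 lat -425.4 -401.0 z 0.041
  s -410.0 30 lat -426.0 -400.5 z 0.041
  s -400.0 32 lat -425.8 -400.9 z 0.0414
  s -390.0 30 lat -427.2 -401.3 z 0.0408
  s -380.0 33 lat -426.6 -400.4 z 0.041
  s -370.0 33 lat -424.5 -400.9 z 0.0415
  s -360.0 52 lat -425.7 -400.9 z 0.0397
  s -350.0 59 lat -424.7 -402.7 z 0.0324
  s -340.0 5 lat -416.3 -411.4 z 0.0383
  s -330.0 7 lat -415.9 -411.4 z 0.0387
  s -320.0 7 lat -415.7 -411.7 z 0.0375
  s -310.0 5 lat -415.0 -411.9 z 0.0383
  s -300.0 5 lat -415.0 -410.6 z 0.0397
  s -290.0 22 lat -415.9 -410.2 z 0.0309
  s -280.0 3 lat -412.4 -411.4 z 0.0345
 s ext -450.00846486471056 -279.2532355014944
top tongu
[... 398 characters left out ...]
5
  s -440.0 43 lat -425.0 -399.5 z 0.0437
  s -430.0 45 lat -425.0 -399.6 z 0.0433
  s -420.0 46 lat -425.4 -399.4 z 0.0442
  s -410.0 45 lat -425.1 -398.4 z 0.0446
  s -400.0 46 lat -424.7 -399.5 z 0.043
  s -390.0 47 lat -425.0 -399.3 z 0.0434
  s -380.0 45 lat -425.3 -399.2 z 0.0433
  s -370.0 46 lat -425.1 -398.9 z 0.0432
  s -360.0 45 lat -424.5 -399.4 z 0.0445
  s -350.0 30 lat -423.9 -401.0 z 0.0412
  s -340.0 8 lat -414.8 -409.7 z 0.0397
  s -330.0 11 lat -414.9 -409.7 z 0.0404
  s -320.0 9 lat -414.7 -409.2 z 0.0388
  s -310.0 11 lat -414.5 -409.3 z 0.0402
  s -300.0 10 lat -414.3 -408.8 z 0.0413
  s -290.0 11 lat -414.1 -408.9 z 0.0406
 s ext -448.00481706124316 -280.9879217885373
```

```bash
cat >> h.py <<'E'
def yaw(R): return np.degrees(np.arctan2(R[1,0],R[0,0]))   # of tool x
def plan(grip_xyz,yw):
    """rows values: shift (mm, tool axes) and spin to bring grasp point to grip_xyz with tool x at yaw yw, tool down"""
    s=env.observe(); R=np.array(s["tool_rot"]); p=np.array(s["position"])
    t=np.array(grip_xyz)+[0,0,env.grip_point_offset]
    d=(R.T@(t-p))*1000; dy=(yw-yaw(R)+180)%360-180
    print("at",p.round(4),"yaw",yaw(R).round(2),"tilt",R[:,2].round(4),"-> xyz",d.round(1),"spin",round(-dy,1))
E
python3 - <<'E'
from h import *
s=env.observe();print({k:np.round(v,3).tolist() for k,v in s.items()}, env.grip_point_offset)
for y in (108.3,-71.7): plan((.5168,-.2486,.13),y); plan((.5168,-.2486,.030),y)
E
```

```text
{'time_s': 0.8, 'q': [-76.047, 21.806, 74.334, 0.001, 83.858, -12.335], 'qvel': [-0.019, -0.011, 0.004, -0.051, -0.044, 0.008], 'joint_efforts': [0.003, -44.829, -23.145, 0.0, 0.001, -0.0], 'position': [0.244, -0.493, 0.405], 'tool_rot': [[0.897, 0.443, 0.0], [0.443, -0.897, -0.0], [0.0, 0.0, -1.0]], 'ft_force': [0.632, 0.553, -0.418], 'wrist_torque': [0.072, -0.009, 0.037], 'grip_width': 0.085} 0.1547
at [ 0.2436 -0.4931  0.4047] yaw 26.29 tilt [ 0.e+00 -1.e-04 -1.e+00] -> xyz [353.2 -98.2 120. ] spin -82.0
at [ 0.2436 -0.4931  0.4047] yaw 26.29 tilt [ 0.e+00 -1.e-04 -1.e+00] -> xyz [353.2 -98.2 220. ] spin -82.0
at [ 0.2436 -0.4931  0.4047] yaw 26.29 tilt [ 0.e+00 -1.e-04 -1.e+00] -> xyz [353.2 -98.2 120. ] spin 98.0
at [ 0.2436 -0.4931  0.4047] yaw 26.29 tilt [ 0.e+00 -1.e-04 -1.e+00] -> xyz [353.2 -98.2 220. ] spin 98.0
```

send_rows([
  [30,-8,10],
  [65,-18,20],
  [100,-28,30],
  [135,-38,40],
  [170,-48,50],
  [205,-57,60],
  [240,-66,70],
  [270,-75,80],
  [300,-83,90],
  [325,-90,100],
  [342,-95,110],
  [353,-98,115],
  [353,-98,120],
  [353,-98,120],
  [353,-98,120],
], spin=[-7,-14,-21,-28,-35,-42,-49,-56,-62,-68,-74,-79,-82,-82,-82], hand=1)

```text
time_s: 2.68
position: [0.5167, -0.249, 0.2849]
tool_rot: [[-0.313, 0.95, 0.0], [0.95, 0.313, -0.0], [-0.0, 0.0, -1.0]]
ft_force: [-0.2, -0.6, -0.3]
grip_width: 0.0854
```

Run:
```python
from h import *
plan((.5168,-.2486,.030),108.3)
p=get_image("top");q=get_image("side")
a=cv2.resize(p["pixels"][210:320,310:460],(400,293));b=cv2.resize(q["pixels"][190:310,290:440],(400,320))[:293]
cv2.imwrite("pics/near.png",np.hstack([a,b])[:,:,::-1])
```

```text
at [ 0.5167 -0.249   0.2849] yaw 108.22 tilt [ 2.e-04 -2.e-04 -1.e+00] -> xyz [  0.4   0.3 100.2] spin -0.1
```

View pics/near.png

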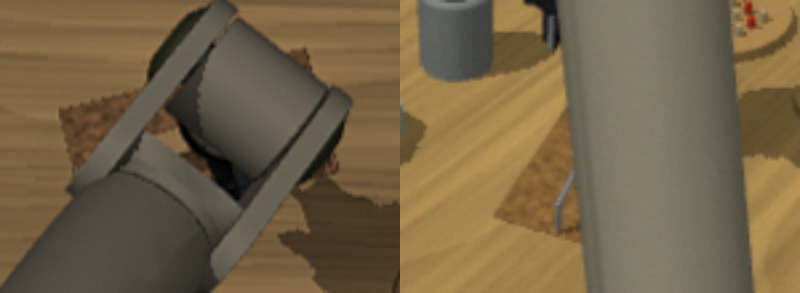

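The arm hides the hook in the top view, and the side view shows only the rod. The hook is undisturbed, so I'm going down on the measured pose.

send_rows([
  [0,0,15],
  [0,0,35],
  [0,0,55],
  [0,0,75],
  [0,0,90],
  [0,0,97],
  [0,0,100],
  [0,0,100],
], spin=[0,0,0,0,0,0,0,0])

```text
time_s: 3.78
position: [0.5167, -0.2491, 0.1853]
tool_rot: [[-0.313, 0.95, 0.001], [0.95, 0.313, -0.001], [-0.001, 0.001, -1.0]]
ft_force: [0.5, -0.1, 0.5]
grip_width: 0.0853
```

send_rows([
  [0,0,0],
  [0,0,0],
  [0,0,0],
  [0,0,0],
  [0,0,0],
  [0,0,0],
  [0,0,0],
  [0,0,0],
], spin=[0,0,0,0,0,0,0,0], hand=0, force=90)

```text
time_s: 4.78
position: [0.5169, -0.2492, 0.1857]
tool_rot: [[-0.313, 0.95, 0.002], [0.95, 0.313, -0.001], [-0.002, 0.001, -1.0]]
ft_force: [-0.6, 0.7, 6.1]
grip_width: 0.0245
```

send_rows([
  [0,0,-10],
  [0,0,-30],
  [0,0,-55],
  [0,0,-80],
  [0,0,-105],
  [0,0,-130],
  [0,0,-145],
  [0,0,-150],
  [0,0,-150],
], spin=[0,0,0,0,0,0,0,0,0])

```text
time_s: 5.9
position: [0.5165, -0.249, 0.3352]
tool_rot: [[-0.313, 0.95, 0.001], [0.95, 0.313, -0.001], [-0.001, 0.001, -1.0]]
ft_force: [-0.5, -0.4, -0.7]
grip_width: 0.0248
```

Run:
```python
from h import *
s=env.observe(); print(np.round(s["ft_force"],2),s["grip_width"])
a=np.radians(72.6);ax=np.array([np.cos(a),np.sin(a)])
hole=np.array([.483,.2435])
g=hole-.115*ax-.05*ax; print(g)
plan((*g,.18),72.6)   # 50 mm short in front of the hole, high
g=hole-.115*ax; plan((*g,.18),72.6)
```

```text
[-0.5  -0.36 -0.69] 0.024843077294902018
[0.43365827 0.08605035]
at [ 0.5165 -0.249   0.3352] yaw 108.23 tilt [ 1.e-03 -7.e-04 -1.e+00] -> xyz [3.442e+02 2.610e+01 2.000e-01] spin 35.6
at [ 0.5165 -0.249   0.3352] yaw 108.23 tilt [ 1.e-03 -7.e-04 -1.e+00] -> xyz [3.848e+02 5.530e+01 2.000e-01] spin 35.6
```

send_rows([
  [10,1,0],
  [35,3,0],
  [70,6,0],
  [105,8,0],
  [140,11,0],
  [175,14,0],
  [210,16,0],
  [245,19,0],
  [280,21,0],
  [310,23,0],
  [332,25,0],
  [341,26,0],
  [344,26,0],
  [344,26,0],
  [344,26,0],
], spin=[0,3,6,9,12,15,18,22,26,29,32,34,35.6,35.6,35.6])

```text
time_s: 7.78
position: [0.4336, 0.0856, 0.3348]
tool_rot: [[0.299, 0.954, 0.001], [0.954, -0.299, -0.001], [-0.0, 0.001, -1.0]]
ft_force: [0.3, 0.1, -1.1]
grip_width: 0.0249
```

```bash
cat >> h.py <<'E'
def proj(p,X):
    M=np.linalg.inv(np.array(p["cam_to_world"]));c=M[:3,:3]@np.array(X)+M[:3,3];f=K(p)
    return np.array([f*c[0]/c[2]+p["cx"],f*c[1]/c[2]+p["cy"]])
def tip_fk():
    s=env.observe();R=np.array(s["tool_rot"]);p=np.array(s["position"])
    return p+R@np.array([.115,0,env.grip_point_offset+.023])
E
python3 - <<'E'
from h import *
t=tip_fk();print("tip fk",t.round(4))
ims=[]
for n in("side","top"):
    p=get_image(n);u,v=proj(p,t);print(n,u,v)
    print("hole px",proj(p,(.483,.2435,.095)))
    u,v=int(u),int(v);im=p["pixels"][v-45:v+45,u-60:u+60]
    save(p,f"pics/{n}1.png");ims.append(cv2.resize(im,(400,300),interpolation=cv2.INTER_CUBIC)); print((u-60,v-45))
cv2.imwrite("pics/tip.png",np.clip(np.hstack(ims)[:,:,::-1]*1.4,0,255))
E
```

```text
tip fk [0.4681 0.1952 0.1571]
side 242.94641316999036 313.69195520602386
hole px [220.92200681 349.46725429]
(182, 268)
top 190.171274491984 273.97927369195116
hole px [175.63213887 268.82010925]
(130, 228)[ WARN:0@0.932] global loadsave.cpp:1063 imwrite_ Unsupported depth image for selected encoder is fallbacked to CV_8U.
```

View pics/tip.png

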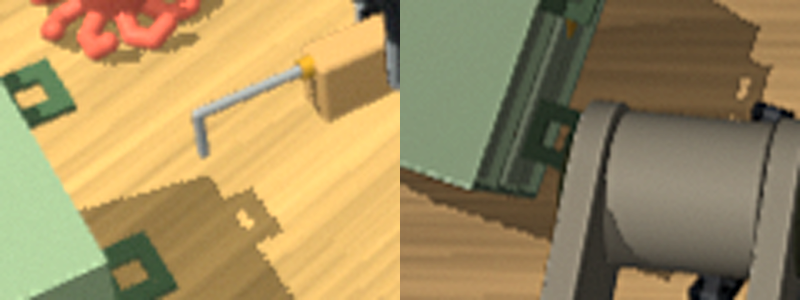

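The tip shows at side (243,314.5), and FK puts it at (243,313.7), so the grasp holds within about 1 mm. I'm moving to above the hole.

send_rows([
  [5,0,0],
  [15,0,0],
  [27,0,0],
  [39,0,0],
  [47,0,0],
  [50,0,0],
  [50,0,8],
  [50,0,20],
  [50,0,35],
  [50,0,46],
  [50,0,50],
  [50,0,50],
  [50,0,50],
], spin=[0,0,0,0,0,0,0,0,0,0,0,0,0])

```text
time_s: 9.5
position: [0.4487, 0.1332, 0.2852]
tool_rot: [[0.299, 0.954, 0.002], [0.954, -0.299, -0.001], [-0.0, 0.002, -1.0]]
ft_force: [0.7, 0.4, -1.3]
grip_width: 0.025
```

Run:
```python
from h import *
t=tip_fk();print("tip fk",t.round(4))
p=get_image("side");u,v=proj(p,t);print(u,v,"hole px",proj(p,(.483,.2435,.095)),"fk xy on hole level",proj(p,(t[0],t[1],.095)))
im=p["pixels"][315:375,180:260];cv2.imwrite("pics/tip2.png",np.clip(cv2.resize(im,(800,600),interpolation=cv2.INTER_CUBIC)[:,:,::-1]*1.3,0,255).astype(np.uint8))
```

```text
tip fk [0.4834 0.2429 0.1075]
220.0621615478039 344.56931414010893 hole px [220.92200681 349.46725429] fk xy on hole level [221.05264889 349.13259341]
```

View pics/tip2.png

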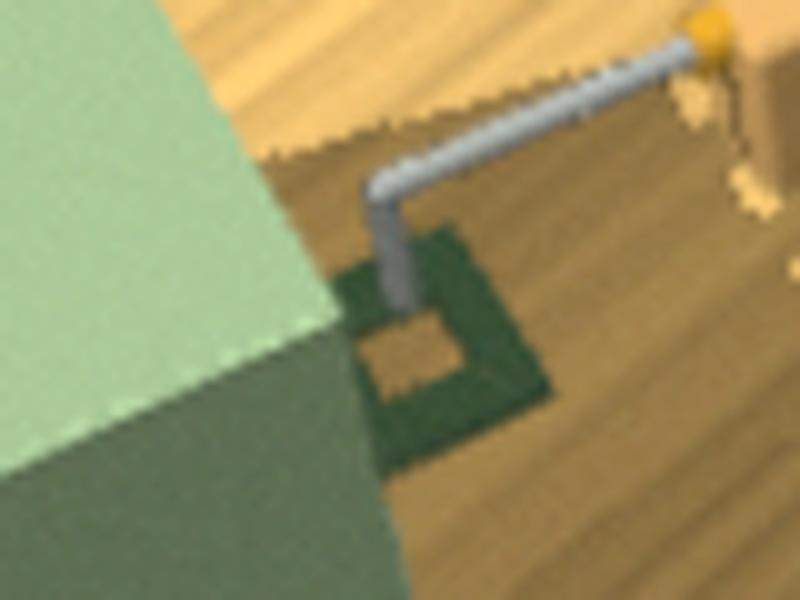

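The tip is at (220,345.5) and the hole's centre is at about (221,349.7). Going straight down lands the tip inside it within about 2 mm.

send_rows([
  [0,0,4],
  [0,0,9],
  [0,0,14],
  [0,0,20],
  [0,0,25],
  [0,0,27],
  [0,0,27],
  [0,0,27],
  [0,0,27],
], spin=[0,0,0,0,0,0,0,0,0])

```text
time_s: 10.68
position: [0.4488, 0.1332, 0.2584]
tool_rot: [[0.299, 0.954, 0.002], [0.954, -0.299, -0.001], [-0.0, 0.002, -1.0]]
ft_force: [0.8, 0.3, -0.8]
grip_width: 0.025
```

Run:
```python
from h import *
t=tip_fk();s=env.observe();print("tip fk",t.round(4),np.round(s["ft_force"],2),np.round(s["wrist_torque"],3),s["time_s"])
a=np.radians(72.6);F=np.array([env.observe()["ft_force"]]);print((F[:,:2]@[np.cos(a),np.sin(a)]).round(2))
```

```text
tip fk [0.4835 0.2429 0.0807] [ 0.81  0.28 -0.79] [-0.061  0.025 -0.036] 10.675
[0.51]
```

send_rows([
  [-1.5,0,0],
  [-3,0,0],
  [-4.5,0,0],
  [-6,0,0],
  [-8,0,0],
  [-10,0,0],
  [-13,0,0],
  [-16,0,0],
  [-19,0,0],
  [-22,0,0],
  [-25,0,0],
  [-28,0,0],
  [-31,0,0],
  [-34,0,0],
  [-37,0,0],
  [-39,0,0],
  [-40,0,0],
  [-40,0,0],
], spin=[0,0,0,0,0,0,0,0,0,0,0,0,0,0,0,0,0,0])

```text
time_s: 12.92
position: [0.4368, 0.095, 0.2584]
tool_rot: [[0.299, 0.954, 0.002], [0.954, -0.299, -0.001], [-0.0, 0.002, -1.0]]
ft_force: [0.1, 1.6, -0.2]
grip_width: 0.0248
```

```bash
cat >> h.py <<'E'
def pull():
    a=np.radians(72.6);ax=np.array([np.cos(a),np.sin(a)]);s=env.observe();F=np.array(s["ft_force"])
    lat=F[:2]@[-ax[1],ax[0]]
    print("t",round(s["time_s"],2),"pull F",(F[:2]@ax).round(2),"lat",lat.round(2),"z",F[2].round(2),"tip",tip_fk().round(4),"dist from hole0",((np.array([.483,.2435])-tip_fk()[:2])@ax*1000).round(1))
E
python3 - <<'E'
from h import *
pull()
p=get_image("side");m=p["pixels"];w=cloud(p)
u,v=proj(p,tip_fk());print(u,v);u,v=int(u),int(v)
cv2.imwrite("pics/in.png",cv2.resize(m[v-60:v+60,u-80:u+80],(640,480),interpolation=cv2.INTER_CUBIC)[:,:,::-1])
E
```

```text
t 12.93 pull F 1.53 lat 0.34 z -0.16 tip [0.4715 0.2046 0.0806] dist from hole0 40.6
242.4611873335017 344.60377549411464
```

View pics/in.png

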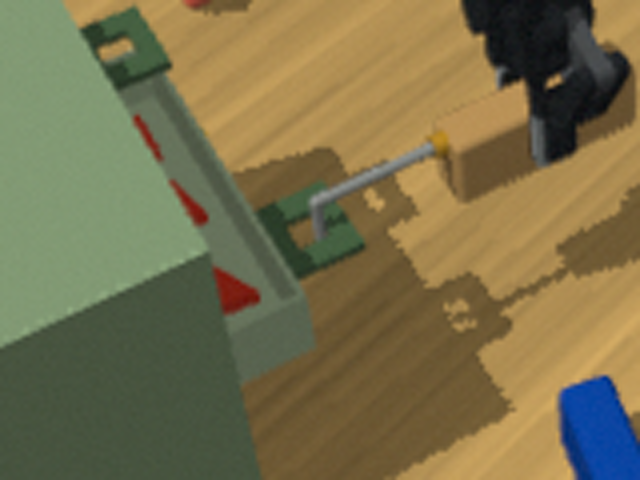

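The tip is in the hole and the tray has come along, the tongue at about (242,344). Next come small steps while watching the pull.

send_rows([
  [-2,0,0],
  [-4,0,0],
  [-6,0,0],
  [-8,0,0],
  [-10,0,0],
  [-12,0,0],
  [-12,0,0],
], spin=[0,0,0,0,0,0,0])

```text
time_s: 13.85
position: [0.4332, 0.0834, 0.2584]
tool_rot: [[0.299, 0.954, 0.002], [0.954, -0.299, -0.001], [-0.001, 0.002, -1.0]]
ft_force: [1.3, 0.6, -0.6]
grip_width: 0.0248
```

send_rows([
  [-1,0,0],
  [-2,0,0],
  [-3,0,0],
  [-4,0,0],
  [-5,0,0],
  [-6,0,0],
], spin=[0,0,0,0,0,0])

```text
time_s: 14.6
position: [0.4314, 0.0776, 0.2584]
tool_rot: [[0.299, 0.954, 0.002], [0.954, -0.299, -0.001], [-0.001, 0.002, -1.0]]
ft_force: [1.4, 2.9, 0.3]
grip_width: 0.0248
```

send_rows([
  [-1,0,0],
  [-2,0,0],
  [-3,0,0],
  [-4,0,0],
  [-5,0,0],
  [-6,0,0],
], spin=[0,0,0,0,0,0])

```text
time_s: 15.35
position: [0.4296, 0.0719, 0.2584]
tool_rot: [[0.299, 0.954, 0.002], [0.954, -0.299, -0.001], [-0.0, 0.002, -1.0]]
ft_force: [2.4, 5.3, -1.9]
grip_width: 0.0249
```

send_rows([
  [-1,0,0],
  [-2,0,0],
  [-3,0,0],
  [-4,0,0],
], spin=[0,0,0,0])

```text
time_s: 15.85
position: [0.4285, 0.0685, 0.2583]
tool_rot: [[0.299, 0.954, 0.003], [0.954, -0.299, 0.001], [0.001, 0.002, -1.0]]
ft_force: [4.0, 10.1, -2.4]
grip_width: 0.0248
```

The pull is about 10.8 N and the target is 9.5–14, so I'm holding.

send_rows([
  [0,0,0],
  [0,0,0],
  [0,0,0],
  [0,0,0],
  [0,0,0],
  [0,0,0],
], spin=[0,0,0,0,0,0])

```text
time_s: 16.6
position: [0.4285, 0.0686, 0.2583]
tool_rot: [[0.299, 0.954, 0.003], [0.954, -0.299, 0.001], [0.002, 0.002, -1.0]]
ft_force: [2.6, 5.8, -2.1]
grip_width: 0.0246
```

Run:
```python
from h import *
for i in range(4): pull(); get_image("side")
plan((.5,0,.1),72.6)
```

```text
t 16.6 pull F 6.3 lat -0.71 z -2.1 tip [0.4634 0.1785 0.0808] dist from hole0 67.9
t 16.65 pull F 6.43 lat -0.85 z -2.66 tip [0.4634 0.1785 0.0808] dist from hole0 67.9
t 16.7 pull F 5.57 lat -0.37 z -2.28 tip [0.4633 0.1785 0.0808] dist from hole0 67.9
t 16.75 pull F 5.64 lat -0.05 z -2.0 tip [0.4633 0.1785 0.0808] dist from hole0 67.9
at [0.4285 0.0686 0.2583] yaw 72.58 tilt [ 0.0026  0.0011 -1.    ] -> xyz [-44.   88.8   3.7] spin -0.0
```

send_rows([
  [-0.5,0,0],
  [-1,0,0],
  [-1.5,0,0],
  [-2,0,0],
  [-2.5,0,0],
  [-2.5,0,0],
  [-2.5,0,0],
  [-2.5,0,0],
], spin=[0,0,0,0,0,0,0,0])

```text
time_s: 17.8
position: [0.4279, 0.0667, 0.2582]
tool_rot: [[0.3, 0.954, 0.003], [0.954, -0.3, 0.003], [0.004, 0.002, -1.0]]
ft_force: [3.7, 10.5, -2.9]
grip_width: 0.0247
```

Run:
```python
from h import *
for i in range(3): pull(); p=get_image("side")
save(p,"pics/hold.png"); t=tip_fk(); 
s=env.observe();R=np.array(s["tool_rot"]);P=np.array(s["position"])
bend=P+R@np.array([.115,0,env.grip_point_offset-.008]);fer=P+R@np.array([.05,0,env.grip_point_offset-.008])
print(*[proj(p,x).round(1) for x in (t,bend,fer)])
u,v=proj(p,bend).astype(int);print(u-80,v-60)
cv2.imwrite("pics/hold.png",cv2.resize(p["pixels"][v-60:v+60,u-80:u+80],(800,600),interpolation=cv2.INTER_CUBIC)[:,:,::-1])
```

```text
t 17.8 pull F 11.14 lat -0.39 z -2.94 tip [0.4629 0.1769 0.081 ] dist from hole0 69.5
t 17.85 pull F 11.15 lat -0.33 z -3.32 tip [0.4629 0.1769 0.081 ] dist from hole0 69.5
t 17.9 pull F 10.96 lat -1.12 z -2.82 tip [0.4629 0.177  0.081 ] dist from hole0 69.5
[256.6 337.8] [255.1 326.5] [286.2 312.3]
175 266
```

View pics/hold.png

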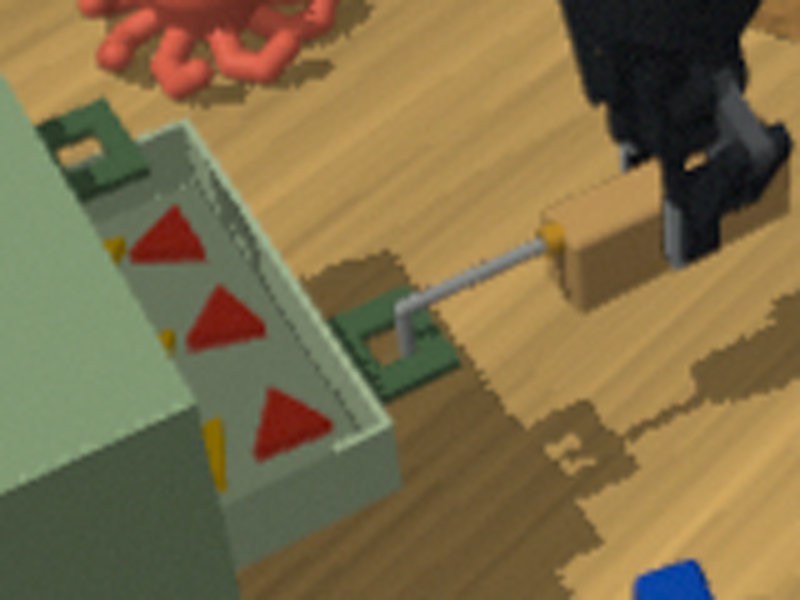

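The pull is steady at 11 N. The bend shows at (255.4,327), matching FK, so the hook has not slipped. I'm holding for another second.

send_rows([
  [0,0,0],
  [0,0,0],
  [0,0,0],
  [0,0,0],
  [0,0,0],
  [0,0,0],
  [0,0,0],
  [0,0,0],
  [0,0,0],
], spin=[0,0,0,0,0,0,0,0,0])

```text
time_s: 19.08
position: [0.4279, 0.067, 0.2581]
tool_rot: [[0.3, 0.954, 0.004], [0.954, -0.3, 0.004], [0.005, 0.002, -1.0]]
ft_force: [2.9, 6.7, -2.6]
grip_width: 0.0249
```

Run:
```python
from h import *
pull()
```

```text
t 19.07 pull F 7.27 lat -0.8 z -2.58 tip [0.463  0.1773 0.081 ] dist from hole0 69.1
```

Each call starts from the measured pose, so the preload relaxed to 7.3 N. I'm repeating the pull as one call that includes the hold.

send_rows([
  [-0.5,0,0],
  [-1,0,0],
  [-1.5,0,0],
  [-2,0,0],
  [-2,0,0],
  [-2,0,0],
  [-2,0,0],
  [-2,0,0],
  [-2,0,0],
  [-2,0,0],
  [-2,0,0],
  [-2,0,0],
  [-2,0,0],
  [-2,0,0],
], spin=[0,0,0,0,0,0,0,0,0,0,0,0,0,0])

```text
time_s: 20.82
position: [0.4274, 0.0657, 0.258]
tool_rot: [[0.3, 0.954, 0.004], [0.954, -0.3, 0.006], [0.007, 0.002, -1.0]]
ft_force: [5.1, 11.0, -3.3]
grip_width: 0.0247
```

Run:
```python
from h import *
for i in range(2): pull(); p=get_image("side")
```

```text
t 20.82 pull F 12.0 lat -1.56 z -3.3 tip [0.4627 0.1763 0.0811] dist from hole0 70.1
t 20.88 pull F 12.98 lat -1.2 z -4.69 tip [0.4627 0.1763 0.0811] dist from hole0 70.2
```

The pull held at 12–13 N for over 1 s. Now I'm easing off.

send_rows([
  [0.5,0,0],
  [1,0,0],
  [1.5,0,0],
  [2,0,0],
  [2.5,0,0],
  [3,0,0],
  [3.5,0,0],
  [4,0,0],
  [4,0,0],
], spin=[0,0,0,0,0,0,0,0,0])

```text
time_s: 22.05
position: [0.4285, 0.0695, 0.258]
tool_rot: [[0.3, 0.954, 0.004], [0.954, -0.3, 0.006], [0.006, 0.002, -1.0]]
ft_force: [0.2, 2.4, -2.1]
grip_width: 0.0248
```

Run:
```python
from h import *
for i in range(3): pull(); p=get_image("side")
```

```text
t 22.05 pull F 2.37 lat 0.57 z -2.14 tip [0.4638 0.1801 0.0811] dist from hole0 66.2
t 22.1 pull F 2.34 lat -0.14 z -1.11 tip [0.4638 0.1801 0.0811] dist from hole0 66.2
t 22.15 pull F 1.85 lat -0.64 z -1.38 tip [0.4638 0.1801 0.0811] dist from hole0 66.2
```

send_rows([
  [0.5,0,0],
  [1,0,0],
  [1.5,0,0],
  [2,0,0],
  [2.5,0,0],
  [3,0,0],
  [3.5,0,0],
  [4,0,0],
  [4.5,0,0],
  [5,0,0],
  [5,0,0],
], spin=[0,0,0,0,0,0,0,0,0,0,0])

```text
time_s: 23.58
position: [0.43, 0.0742, 0.2581]
tool_rot: [[0.3, 0.954, 0.004], [0.954, -0.3, 0.006], [0.007, 0.002, -1.0]]
ft_force: [1.4, -1.3, -0.5]
grip_width: 0.0247
```

Run:
```python
from h import *
for i in range(3): pull(); p=get_image("side")
t=tip_fk();u,v=proj(p,t).astype(int);print(u-40,v-30)
cv2.imwrite("pics/rel.png",cv2.resize(p["pixels"][v-30:v+30,u-40:u+40],(640,480),interpolation=cv2.INTER_CUBIC)[:,:,::-1])
w=cloud(p);a=np.radians(72.6);T=np.array([[np.cos(a),np.sin(a)],[-np.sin(a),np.cos(a)]]);L=(w[...,:2]-[.567,.34])@T.T*1000
m=(abs(w[...,2]-.0935)<.004)&(L[...,1]>56)&(L[...,1]<68)&(L[...,0]<-160)&(L[...,0]>-230);print(np.percentile(L[m][:,0],[2,98]))
plan((.5150,-.253,.18),105.9)
```

```text
t 23.57 pull F -0.84 lat -1.73 z -0.48 tip [0.4653 0.1849 0.0811] dist from hole0 61.2
t 23.62 pull F -0.21 lat 1.09 z -0.48 tip [0.4653 0.1849 0.0811] dist from hole0 61.2
t 23.68 pull F -0.66 lat 0.11 z -1.58 tip [0.4653 0.1849 0.0811] dist from hole0 61.2
212 309
[-193.22808924 -161.10907216]
at [0.43   0.0742 0.2581] yaw 72.53 tilt [ 0.0041  0.0056 -1.    ] -> xyz [-286.1  179.4  -78.1] spin -33.4
```

View pics/rel.png

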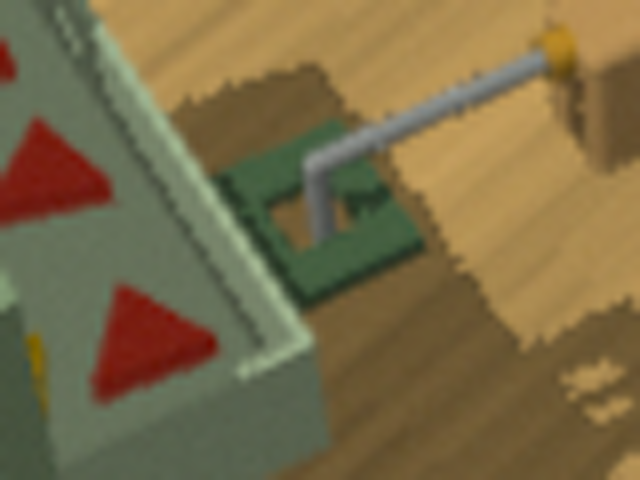

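The rod stands mid-hole with no force on it. I'm lifting free.

send_rows([
  [0,0,-3],
  [0,0,-8],
  [0,0,-14],
  [0,0,-22],
  [0,0,-32],
  [0,0,-44],
  [0,0,-56],
  [0,0,-68],
  [0,0,-76],
  [0,0,-78],
  [0,0,-78],
], spin=[0,0,0,0,0,0,0,0,0,0,0])

```text
time_s: 25.1
position: [0.4297, 0.0738, 0.3359]
tool_rot: [[0.3, 0.954, 0.004], [0.954, -0.3, 0.006], [0.006, 0.002, -1.0]]
ft_force: [0.2, 0.3, -1.6]
grip_width: 0.025
```

Run:
```python
from h import *
pull();plan((.5150,-.253,.18),105.9)
```

```text
t 25.1 pull F 0.33 lat -0.11 z -1.6 tip [0.4649 0.1845 0.159 ] dist from hole0 61.8
at [0.4297 0.0738 0.3359] yaw 72.53 tilt [ 0.0037  0.0056 -1.    ] -> xyz [-286.1  179.5   -0.3] spin -33.4
```

send_rows([
  [-8,5,0],
  [-28,18,0],
  [-55,35,0],
  [-85,53,0],
  [-115,72,0],
  [-145,91,0],
  [-175,110,0],
  [-205,129,0],
  [-235,147,0],
  [-258,162,0],
  [-275,172,0],
  [-284,178,0],
  [-286,179.5,0],
  [-286,179.5,0],
  [-286,179.5,0],
], spin=[0,-2,-5,-8,-11,-14,-17,-20,-23,-26,-29,-32,-33.4,-33.4,-33.4])

```text
time_s: 26.98
position: [0.515, -0.2525, 0.3344]
tool_rot: [[-0.274, 0.962, 0.004], [0.962, 0.274, 0.006], [0.005, 0.005, -1.0]]
ft_force: [-0.3, -0.9, -0.9]
grip_width: 0.0247
```

Run:
```python
from h import *
pull();plan((.5150,-.253,.0375),105.9)
```

```text
t 26.98 pull F -0.92 lat 0.07 z -0.92 tip [ 0.4841 -0.1409  0.1572] dist from hole0 366.5
at [ 0.515  -0.2525  0.3344] yaw 105.92 tilt [ 0.0036  0.0058 -1.    ] -> xyz [ -1.1  -0.8 142.2] spin 0.0
```

send_rows([
  [0,0,10],
  [0,0,30],
  [0,0,55],
  [0,0,80],
  [0,0,105],
  [0,0,125],
  [0,0,137],
  [0,0,142],
  [0,0,143],
  [0,0,143],
], spin=[0,0,0,0,0,0,0,0,0,0])

```text
time_s: 28.22
position: [0.5156, -0.2518, 0.192]
tool_rot: [[-0.274, 0.962, 0.004], [0.962, 0.274, 0.005], [0.004, 0.006, -1.0]]
ft_force: [-0.4, -0.2, -0.1]
grip_width: 0.0251
```

send_rows([
  [0,0,1],
  [0,0,2],
  [0,0,3],
  [0,0,4],
  [0,0,5],
  [0,0,5],
], spin=[0,0,0,0,0,0])

```text
time_s: 28.98
position: [0.5156, -0.2517, 0.1868]
tool_rot: [[-0.274, 0.962, 0.004], [0.962, 0.274, 0.005], [0.004, 0.006, -1.0]]
ft_force: [0.2, -0.5, -0.3]
grip_width: 0.0252
```

send_rows([
  [0,0,0.5],
  [0,0,1],
  [0,0,1.5],
  [0,0,1.5],
], spin=[0,0,0,0])

```text
time_s: 29.48
position: [0.5156, -0.2516, 0.1858]
tool_rot: [[-0.274, 0.962, 0.004], [0.962, 0.274, 0.005], [0.004, 0.006, -1.0]]
ft_force: [-1.2, 2.1, 5.0]
grip_width: 0.0248
```

Run:
```python
from h import *
pull();p=get_image("side");w=cloud(p)
t=tip_fk();print(proj(p,t))
im=p["pixels"][195:315,300:460];cv2.imwrite("pics/place.png",cv2.resize(im,(640,480),interpolation=cv2.INTER_CUBIC)[:,:,::-1])
```

```text
t 29.48 pull F 1.63 lat 1.76 z 4.97 tip [ 0.4848 -0.1402  0.0085] dist from hole0 365.6
[347.69054869 274.31651735]
```

View pics/place.png

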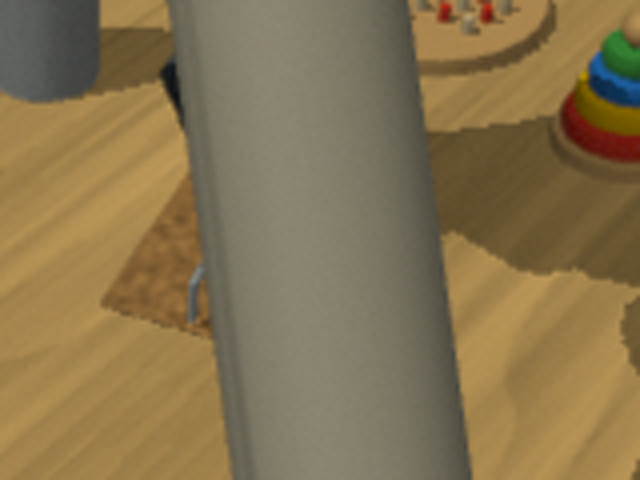

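Contact is 5 N at the same height as at the pick, and the tip is on the mat at (348,275), as FK says. I'm letting go, then retreating.

send_rows([
  [0,0,0],
  [0,0,0],
  [0,0,0],
  [0,0,0],
  [0,0,0],
  [0,0,0],
  [0,0,0],
  [0,0,0],
], spin=[0,0,0,0,0,0,0,0], hand=1)

```text
time_s: 30.52
position: [0.5156, -0.2516, 0.1858]
tool_rot: [[-0.274, 0.962, 0.004], [0.962, 0.274, 0.005], [0.004, 0.006, -1.0]]
ft_force: [0.4, 0.6, 0.1]
grip_width: 0.0857
```

send_rows([
  [0,0,-5],
  [0,0,-20],
  [0,0,-45],
  [0,0,-75],
  [0,0,-110],
  [-20,-10,-140],
  [-60,-30,-170],
  [-110,-60,-190],
  [-150,-90,-200],
  [-180,-120,-200],
  [-200,-150,-200],
  [-210,-160,-200],
  [-210,-160,-200],
], spin=[0,0,0,0,0,0,0,0,0,0,0,0,0])

```text
time_s: 32.15
position: [0.4184, -0.4985, 0.3846]
tool_rot: [[-0.274, 0.962, 0.005], [0.962, 0.274, 0.005], [0.003, 0.006, -1.0]]
ft_force: [0.3, 0.6, 0.4]
grip_width: 0.0856
```

Run:
```python
from h import *
p=get_image("top");q=get_image("side");w=cloud(p);z=w[...,2]
print(env.observe()["grip_width"],env.observe()["position"],env.observe()["time_s"])
hk=(abs(w[...,0]-.51)<.12)&(abs(w[...,1]+.24)<.15)&(z>.0395)&(z<.06)
r=cv2.minAreaRect((w[hk][:,:2]*1000).astype(np.float32));print(r,np.median(z[hk]))
w2=cloud(q);a=np.radians(72.6);T=np.array([[np.cos(a),np.sin(a)],[-np.sin(a),np.cos(a)]])
for ww in (w,w2):
  L=(ww[...,:2]-[.567,.34])@T.T*1000
  m=(abs(ww[...,2]-.0935)<.004)&(L[...,1]>56)&(L[...,1]<68)&(L[...,0]<-160)&(L[...,0]>-230);print("tongue front",np.percentile(L[m][:,0],[2,98]))
cv2.imwrite("pics/end.png",np.hstack([cv2.resize(x["pixels"],(400,300),interpolation=cv2.INTER_AREA) for x in (p,q)])[:,:,::-1])
```

```text
0.08546645272506871 [ 0.41924762 -0.49750995  0.38449359] 32.25
((506.1401062011719, -219.89279174804688), (25.918163299560547, 161.9110107421875), 16.103750228881836) 0.04381651165363287
tongue front [-194.36271832 -161.0781554 ]
tongue front [-193.28452275 -160.90075688]
```

View pics/end.png

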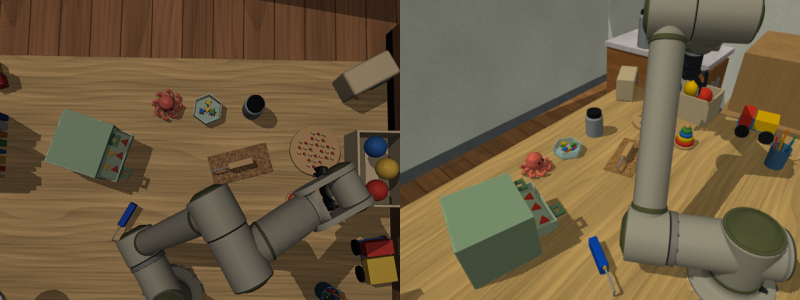

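The hook stands on the mat, the tray is still out where it was released (tongue front at −193 mm, unchanged), and the bystanders have not moved. I'm handing in.

```bash
python3 -c "
from rig import env
print(env.close_job())"
```

```text
the job is handed in; nothing more can be done
None
```

I took the beech hook from its mat and put its tip down the middle tray's finger hole. I drew the tray out about 58 mm onto its soft stop, lifted the hook free, set it upright near the middle of its mat and handed the job in. The whole run took about 32 s of the 70 s allowed.

**Pull:** My first hold dropped from about 11 N to 6–7 N because each move call starts again from the measured pose. I pulled again in one longer call that held for over a second, and it read 12–13 N at the end. The highest reading was 13 N. Forces were only read at the end of calls, so brief peaks in between were not seen.

**Last checks:**
- **Tray:** The tongue's front edge was at the same place after the hook was lifted free as before, both times about 58 mm out from where it began. That it still presses on the stop is inferred from this, not measured.
- **Hook:** Its height was unchanged from the pick-up (44 mm), and its centre and angle lie within a few millimetres and about half a degree of the mat's. The gripper was open and well clear.
- **Everything else:** The top tray and the bystanders looked unmoved in the final pictures, but I did not measure them.

I viewed 11 pictures, one over the budget of 10.

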